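# Shut the parts washer and hold its run lever at the third click

### The arm

A 6-joint arm with a two-finger parallel gripper is mounted at the origin on the work surface. World frame = base frame: x ahead of the robot, y to its left, z up, the work surface at z = 0. Lengths are in m, angles in rad, forces in N, time in s.
With the tool pointing down it reaches from about 0.35 to 0.775 m from the base axis. Payload 7.3 kg.
Tool frame: the origin (TCP) lies midway between the tips of the shut fingers; the grasp point (between the pads) lies 19 mm behind it (robot.tcp_to_grasp is the distance from the TCP to the grasp point, in m); z points along the fingers, y is the line along which they close (so a half turn about z gives the same grasp; the last joint's range is limited). The gripper opens to 92 mm and grips with 3 to 60 N. Pads are 19 mm wide; open, the fingers measure 130 mm over their backs; the gripper's body (75 mm by 190 mm) begins 47 mm behind the grasp point.
Start: joints at [-1.269, 0.342, 1.524, -0, 1.275, -0.146], TCP at [0.227, -0.473, 0.227] pointing down, gripper open.
Joint ranges: [-2.53, 2.53], [-0.77, 2.02], [0.04, 2.7], [-1, 4.14], [0.28, 2.66], [-3.11, 3.11]. Speed limits (rad/s): [2.57, 2.57, 3.14, 3.14, 3.14, 3.14].

### API

Orientations are given as [roll, pitch, yaw] about the fixed x, y, z axes, in that order (R = Rz(yaw) Ry(pitch) Rx(roll)).
In Python, from cell import readout, cams, ticket, robot gives the robot as it stands. The module is installed in compiled form; this text tells all that it offers.
- The arm moves only by the tool jog_arm, never from a script. Its argument "plan" is a list of rows, each a list of 5 numbers: the shift along the world's x, y, z each as a share of 0.08 m, from -1 to 1, then the turn about the world's z as a share of 90 degrees, from -1 to 1, then the opening, from -1 (shut) to 1 (fully open). A call has 1 to 12 rows; each row is the pose to reach, as a shift and turn from the pose commanded when the call began; what a row does not reach only later rows make up. A row lasts 1/10 s, in which the tool goes at most 50 mm and 8.59 degrees, less where a joint would pass 70% of its speed; a pose out of reach is approached as far as the arm can. A call with a number of a shift or a turn outside -1 to 1 is refused whole. A call with a gripper value outside its range is refused whole. The fingers move at their own pace and stop on an object; "squeeze" is the grip in N (left out, the last holds). Time passes only in rows, so rows that repeat a pose let the fingers close. It gives the time, the measured TCP pose, the force, the opening and the grip force at its end, in the units of the state.
- readout.observe(): the state, without advancing time (a new reading comes with each control period).
- cams.read_camera(name): name is "scene" or "top"; returns the picture (400x640x3 uint8, blue, green, red); there is no depth.
- cams.calibration(name): a dict with "K" (3x3 intrinsics, pixels), "world_from_camera" (4x4, takes a point from camera to world coordinates). Camera axes: x right, y down, z forward; pixel columns grow to the right and rows downward; lengths in m; the calibration is good to about 2 mm. A picture is of the moment at which its call begins. calibration takes no time and is no camera call.
- ticket.hand_in(): hands the job in; it is judged then, once.
The state is a dict: "time": time; "qpos": joint angles; "qvel": joint speeds; "joint_efforts": joint torques, N m; "tool_pos": TCP position; "tool_rot": TCP orientation; "contact_force": force on the tool from outside, world axes, zero at the start; "torque": the same for the moment, N m; "opening": finger opening in m; "grip_force": force on a finger pad.
Only numpy, scipy, OpenCV 4.12 (cv2) and the standard library are available. Lean on these libraries where they do the work, as an engineer would, in place of code of your own. Each camera call takes 0.05 s, during which the arm holds its last target. There are 200 camera calls.

### The job

Push both hatch covers of the small-parts washer down until each clicks shut and stays shut; only then press the spring-return run lever on the control column down past its first two clicks to the third, short of its end stop, and finish your program still holding the lever there, for it springs back if let go. Leave everything else on the bench where it is.

Things in the scene. Friction and masses are not known exactly. Their poses are not given: they have to be found in the camera images.
- washer: small-parts washer, fixed grey steel box 260 deep (x) by 320 wide (y) by 120 high; origin at the centre of its underside, x away from the robot. Front part: open tub with two hatch covers side by side (centres at y = +78 and y = -78, hinge line at x = +12, z = 121); the flat deck behind (x = 20 to 130, height 120) carries things
- cover_left (a joint): angle of the left hatch cover (+y side of the washer), rad: 0 = shut, positive = free edge raised; starts 0.3 to 0.6. Steel plate 136 (x) by 146 (y) by 5, hinged along its far (+x) edge. Stiff hinge: stays where put. Pushed down it moves easily (1 N), from 0.15 it resists, most near 0.13 (about 11 N at the press point), gives way at 0.07 and clicks; shut it lies on a stop and stays
- cover_right (a joint): angle of the right hatch cover (-y side of the washer), rad: 0 = shut, positive = free edge raised; starts 0.3 to 0.6. Steel plate 136 (x) by 146 (y) by 5, hinged along its far (+x) edge. Stiff hinge: stays where put. Pushed down it moves easily (1 N), from 0.15 it resists, most near 0.13 (about 11 N at the press point), gives way at 0.07 and clicks; shut it lies on a stop and stays
- cover_left_press (a point): point on the upper face of the left cover, in the middle of its width, 95 mm from the hinge line, 41 mm in from the free edge; its z axis is normal to the plate; 126 mm above the bench when shut (x = -83, y = +78 in the washer's frame)
- cover_right_press (a point): the same point on the right cover (x = -83, y = -78, z = 126 in the washer's frame when shut)
- control: fixed control column on a foot 120 by 110: grey post 60 by 70, on top two round aluminium cheeks (80 across, 60 over both, reaching 175 high) with the lever between them; origin at the centre of the foot's underside, x away from the robot. The lever's hinge line runs along y through x = 0, z = 135
- lever (a joint): angle of the run lever, rad: 0 = at rest (tilted 0.35 up, pointing to -x of the column), growing as it is pressed down (level at 0.35). Clicks (detents) at 0.2, 0.4 and 0.6; end stop at 0.75. A spring drives it back from everywhere; the push needed at the pad grows from about 5 N at rest to 10 N at the third click, with a ripple of up to 4 N either way between clicks
- lever_pad (a point): middle of the upper face of the lever's black pad (36 by 36 by 12 mm), 120 mm along the lever from its hinge line and 6 mm above the lever's mid-line: at angle q it lies, in the column's frame, at x = -120 cos a + 6 sin a, z = 135 + 120 sin a + 6 cos a with a = 0.35 - q (mm)
- screw_jar: bystander: glass jar 60 across, 85 high on the washer's deck; origin under its centre
- parts_box: bystander: cardboard box 50 by 100 by 40 high on the washer's deck; origin under its centre
- tape_roll: bystander: roll of tape lying flat, 100 across, 24 high, in front of the control column; origin under its centre
- spray_can: bystander: can 66 across, 170 high, behind the control column; origin under its centre
- screwdriver: bystander: screwdriver lying on the bench to the left
- wrench: bystander: wrench lying on the bench to the right
- mug: bystander: white mug 80 across, 90 high, on the left; origin under its centre
Not all that is in view belongs to the job. What is shaped like the control but blue is not meant.

How it is judged:
On the way, in this order (a step that is already met when the one before it is completed fails the run):
1. both covers are clicked shut (value of joint each of cover_left, cover_right below 0.03 rad), for 0.2 s.
2. the lever is held at its third click (all of step 1 and value of joint lever between 0.53 and 0.68 rad and contact force between any of the fingers, the arm and lever above 2 N), for 0.3 s.
At the end, for the whole second after the job is handed in: both covers shut (angle below 0.03 rad) and the lever held by the robot (more than 2 N) at the third click (0.53 to 0.68 rad), through the last second (all of step 2); the arm keeps its last pose, push and grip.
It fails at once if the lever is pressed towards its first click (beyond 0.1 rad) while a cover is not shut (above 0.05 rad) (value of joint lever above 0.1 rad and value of joint any of cover_left, cover_right above 0.05 rad).
It fails at once if a bystander is moved by more than 25 mm (distance of any of screw_jar, parts_box, tape_roll, spray_can, screwdriver, wrench, mug from where it was at the start of the episode above 0.025 m).
It also fails if it takes over 48 s, if anything falls off the work surface, if the arm or the gripper's body presses on something with over 40 N, if the wrist force passes 120 N, or if a joint passes its speed limit or range.

## Working session

There is one attempt and no reset: what is moved stays moved. The work goes in short steps, Python scripts to look and compute and a tool call to move; the robot and the scene stay as the last step left them, time stands still between calls to the robot, and variables do not carry over. Pictures are saved under pics/ and viewed, at most 10 in all, crops included, and the job is handed in when it is done.

Besides the shell and the picture viewer there is one more tool, called after "Request:" by a JSON object that holds its "fn" and its "kwargs". jog_arm: Moves the arm, as the interface text tells. Shift numbers are shares of 0.08 m and turn numbers shares of 90 degrees, none past 1 either way. Its arguments: {"type":"object","properties":{"plan":{"type":"array"},"squeeze":{"type":"number"}},"required":["plan"]}

```bash
mkdir -p pics; python3 - <<'E'
from cell import readout,cams
import cv2
for n in("scene","top"):
    cv2.imwrite(f"pics/{n}0.png",cams.read_camera(n))
    c=cams.calibration(n);print(n,c["K"],c["world_from_camera"])
print(readout.observe())
E
```

```text
scene [[426.92113883   0.         320.69173396]
 [  0.         426.92113883 203.72195596]
 [  0.           0.           1.        ]] [[-0.59623729  0.62238125 -0.50709237  1.27763157]
 [ 0.80272855  0.47109075 -0.36565063  0.52246929]
 [ 0.01131243 -0.62507206 -0.78048507  1.266958  ]
 [ 0.          0.          0.          1.        ]]
top [[409.95422468   0.         319.25395248]
 [  0.         409.95422468 198.30344731]
 [  0.           0.           1.        ]] [[-0.01175982 -0.98751728  0.15707111  0.37793366]
 [-0.99982112  0.01393957  0.01278305  0.0059504 ]
 [-0.01481299 -0.15689269 -0.98750456  1.21155968]
 [ 0.          0.          0.          1.        ]]
{'time': 0.1, 'qpos': array([-1.26885222e+00,  3.42628303e-01,  1.52493887e+00,  1.34246861e-05,
        1.27538669e+00, -1.45969193e-01]), 'qvel': array([-0.00206479, -0.00070767, -0.00162964, -0.00011936,  0.00012535,
       -0.00037845]), 'joint_efforts': array([-4.50889925e-01, -4.32119858e+01, -2.44690865e+01,  7.18620233e-02,
        5.26510156e-02, -5.10817722e-05]), 'tool_pos': array([ 0.22729804, -0.47283772,  0.22612123]), 'tool_rot': array([-3.14024779e+00, -2.10691169e-04,  4.47909243e-01]), 'contact_force': array([-0.14092581,  0.17552057,  0.16393144]), 'torque': array([ 0.01856452, -0.01013714, -0.03652535]), 'grip_force': 0.0, 'opening': 0.09162702978070812}
```

View pics/scene0.png

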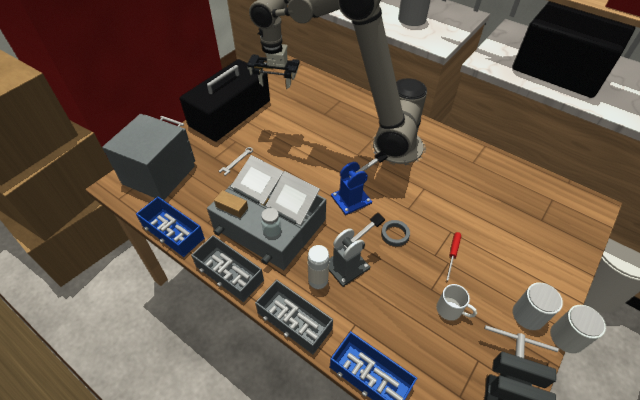

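View pics/top0.png

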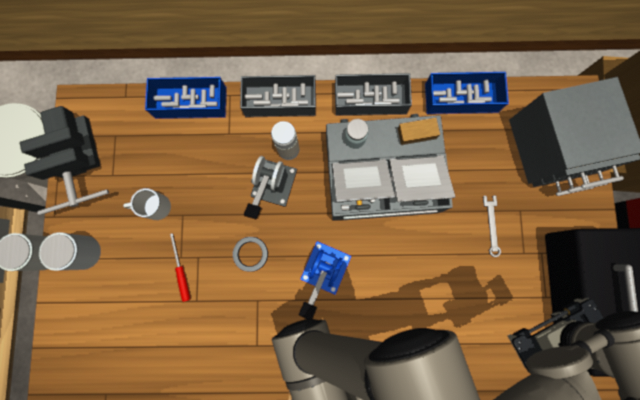

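The top view shows the grey control (cheeks at about (268,170), black pad at (253,211)) and a blue look-alike (body (325,268), pad (308,311)). The grey one with aluminium cheeks fits the description. The washer covers are at (360,180), which is left (+y), and (420,177). I'll confirm this in an enlarged crop.

```bash
python3 - <<'E'
import cv2
a=cv2.imread("pics/top0.png");b=cv2.imread("pics/scene0.png")
cv2.imwrite("pics/c1.png",cv2.resize(a[105:245,235:465],None,fx=3.4,fy=3.4,interpolation=cv2.INTER_CUBIC))
cv2.imwrite("pics/c2.png",cv2.resize(b[145:295,200:420],None,fx=3.6,fy=3.6,interpolation=cv2.INTER_CUBIC))
E
```

```text
(no output)
```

View pics/c1.png

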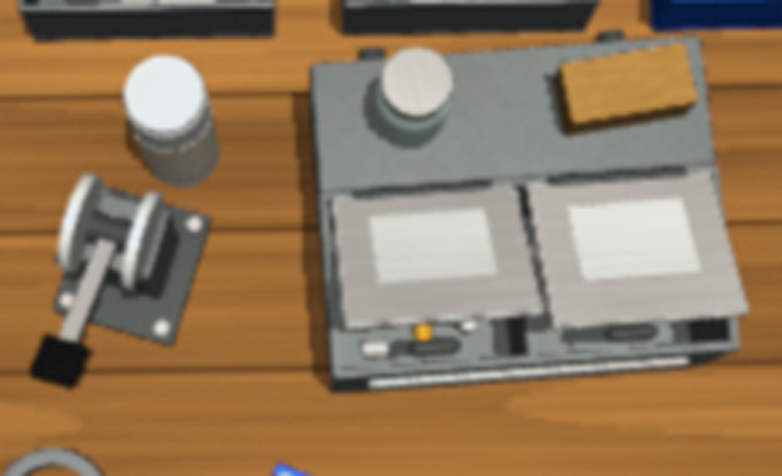

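View pics/c2.png

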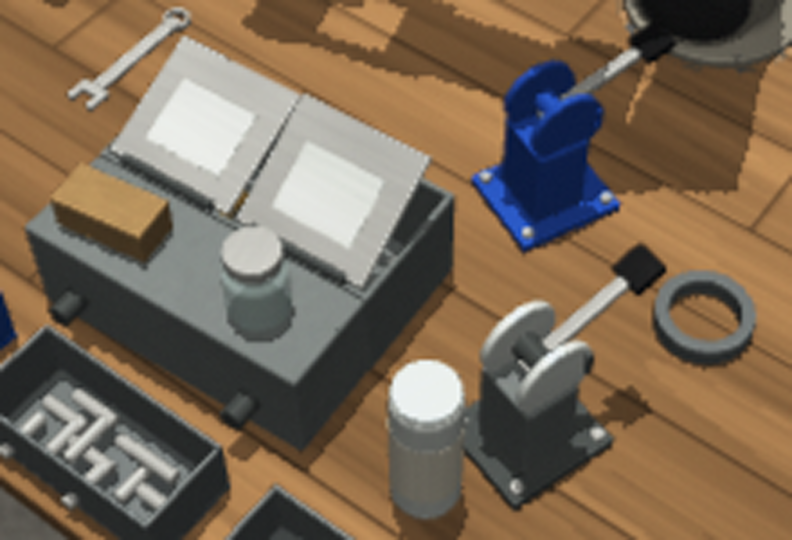

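The crops confirm it: the grey control, with lever and black pad at c1 (60,360), is the one meant. Next I'll triangulate the corners.

```bash
cat >h.py <<'E'
import numpy as np
from cell import cams
C={n:cams.calibration(n) for n in("scene","top")}
def ray(n,p):
    T=C[n]["world_from_camera"];d=T[:3,:3]@np.linalg.solve(C[n]["K"],[*p,1.]);return T[:3,3],d/np.linalg.norm(d)
def plane(n,p,z):
    o,d=ray(n,p);return o+d*(z-o[2])/d[2]
def tri(t,s):
    A=0;b=0;R=[ray("top",t),ray("scene",s)]
    for o,d in R: P=np.eye(3)-np.outer(d,d);A=A+P;b=b+P@o
    x=np.linalg.solve(A,b);return x,max(np.linalg.norm(np.cross(x-o,d)) for o,d in R)
ct=lambda u,v:(235+u/3.4-.35,105+v/3.4-.35)
cs=lambda u,v:(200+u/3.6-.36,145+v/3.6-.36)
E
python3 - <<'E'
from h import *
np.set_printoptions(precision=4,suppress=True)
for n,p in dict(BL=(311,66),BR=(697,38),FL=(331,378),FR=(740,347)).items(): print(n,plane("top",ct(*p),.12))
for n,a,b in [("L+free",(345,328),(430,157)),("L-free",(543,313),(302,97)),("R+free",(553,330),(297,97)),("R-free",(747,312),(184,40)),
 ("L+hinge",(333,195),(362,288)),("R-hinge",(713,168),(113,150)),("pad",(63,352),(640,268)),("padL",(42,334),(663,265)),("padR",(91,347),(622,250)),("can",(165,93),(427,383)),("jar",(416,78),(253,250)),("lev root",(105,243),(553,345))]:
    print(n,*tri(ct(*a),cs(*b)))
for n,p in dict(footR=(210,216),footF=(173,345),bolt1=(194,224),bolt2=(162,328),bolt3=(67,300)).items(): print(n,plane("top",ct(*p),.012))
E
```

```text
BL [ 0.7599 -0.0014  0.12  ]
BR [ 0.7784 -0.3165  0.12  ]
FL [ 0.5036 -0.0135  0.12  ]
FR [ 0.5238 -0.3355  0.12  ]
L+free [ 0.5318 -0.0231  0.1952] 3.223071809584368e-05
L-free [ 0.5414 -0.1693  0.1896] 0.0008545974407233848
R+free [ 0.5323 -0.1813  0.1731] 0.0015982782364073575
R-free [ 0.5421 -0.3239  0.1737] 0.0017524244106613288
L+hinge [ 0.6488 -0.0154  0.126 ] 0.002307396107729766
R-hinge [ 0.665  -0.3169  0.1255] 0.0047815220253705415
pad [0.5166 0.1912 0.182 ] 0.004309682894602913
padL [0.5236 0.2078 0.2079] 0.010628951753723944
padR [0.5178 0.17   0.1928] 0.005909759067140667
can [0.72   0.1131 0.1758] 0.001118245287534614
jar [ 0.7179 -0.0778  0.2064] 0.0018778128379106907
lev root [0.6078 0.1647 0.1455] 0.0030993978749019094
footR [0.6612 0.0889 0.012 ]
footF [0.5467 0.1215 0.012 ]
bolt1 [0.6542 0.1031 0.012 ]
bolt2 [0.5618 0.1311 0.012 ]
bolt3 [0.5878 0.2145 0.012 ]
```

Measured geometry agrees with the description. The washer is at (0.641,-0.167) with yaw 0.06. The control is at (0.621,0.159) with yaw -0.295, and its predicted pad point (0.515,0.191,0.182) matches the triangulated one. Press points: left (0.554,-0.094), right (0.563,-0.249). I'll push the left cover first, because it is the higher one.

Request:
{"fn": "jog_arm", "kwargs": {"plan": [[0,0,0.5,0,-1],[0.5,0.5,0.5,-0.1,-1],[1,1,0.5,-0.2,-1],[1,1,0.5,-0.3,-1],[1,1,0.5,-0.4,-1],[1,1,0.5,-0.473,-1],[1,1,0.5,-0.473,-1]]}}

```text
time: 0.8
tool_pos: [0.3074, -0.3929, 0.2665]
tool_rot: [-3.141, 0.001, -0.297]
contact_force: [-1.0, 0.1, -0.1]
opening: 0.0402
grip_force: 0.0
```

Request:
{"fn": "jog_arm", "kwargs": {"plan": [[0.5,0.5,0,0,-1],[1,1,0,0,-1],[1,1,0,0,-1],[1,1,0,0,-1]]}}

```text
time: 1.2
tool_pos: [0.3882, -0.3121, 0.2666]
tool_rot: [-3.141, 0.0, -0.29]
contact_force: [0.5, -0.5, -0.3]
opening: 0.0082
grip_force: 0.0
```

Request:
{"fn": "jog_arm", "kwargs": {"plan": [[0.5,0.5,0,0,-1],[1,1,0,0,-1],[1,1,0,0,-1],[1,1,0,0,-1]]}}

```text
time: 1.6
tool_pos: [0.4676, -0.2332, 0.2664]
tool_rot: [3.141, 0.001, -0.292]
contact_force: [-0.6, -0.2, -0.5]
opening: 0.0001
grip_force: 0.0
```

Request:
{"fn": "jog_arm", "kwargs": {"plan": [[0.5,0.5,0,0,-1],[1,1,0,0,-1],[1,1,0,0,-1],[1,1,0,0,-1]]}}

```text
time: 2.0
tool_pos: [0.5473, -0.1539, 0.2662]
tool_rot: [3.141, 0.001, -0.293]
contact_force: [-0.1, 0.1, 0.2]
opening: 0.0001
grip_force: 0.0
```

Request:
{"fn": "jog_arm", "kwargs": {"plan": [[0.08,0.5,0,0,-1],[0.08,0.75,0,0,-1],[0.08,0.75,-0.4,0,-1],[0.08,0.75,-0.8,0,-1],[0.08,0.75,-0.8,0,-1]]}}

```text
time: 2.5
tool_pos: [0.5502, -0.0949, 0.199]
tool_rot: [3.141, 0.009, -0.297]
contact_force: [-1.7, -0.5, -0.5]
opening: 0.0004
grip_force: 0.0
```

Request:
{"fn": "jog_arm", "kwargs": {"plan": [[0,0,-0.1,0,-1],[0,0,-0.2,0,-1],[0,0,-0.3,0,-1],[0,0,-0.4,0,-1],[0,0,-0.5,0,-1],[0,0,-0.6,0,-1],[0,0,-0.7,0,-1],[0,0,-0.7,0,-1]]}}

```text
time: 3.3
tool_pos: [0.5531, -0.0929, 0.1452]
tool_rot: [3.142, 0.003, -0.295]
contact_force: [-0.6, 0.3, 0.0]
opening: -0.0002
grip_force: 0.0
```

Request:
{"fn": "jog_arm", "kwargs": {"plan": [[0,0,-0.06,0,-1],[0,0,-0.12,0,-1],[0,0,-0.18,0,-1],[0,0,-0.24,0,-1],[0,0,-0.27,0,-1],[0,0,-0.27,0,-1]]}}

```text
time: 3.9
tool_pos: [0.5538, -0.0932, 0.126]
tool_rot: [3.141, -0.001, -0.295]
contact_force: [-2.7, 0.4, 9.2]
opening: 0.0006
grip_force: 4.3
```

Request:
{"fn": "jog_arm", "kwargs": {"plan": [[0,0,-0.03,0,-1],[0,0,-0.05,0,-1],[0,0,-0.05,0,-1]]}}

```text
time: 4.2
tool_pos: [0.554, -0.0933, 0.1256]
tool_rot: [3.141, -0.003, -0.295]
contact_force: [-12.5, 3.4, 33.1]
opening: 0.0002
grip_force: 16.6
```

Request:
{"fn": "jog_arm", "kwargs": {"plan": [[0,0,0.5,0,-1],[0,0,1,0,-1],[0.05,-0.5,1,0,-1],[0.05,-1,1,0,-1],[0.05,-1,1,0,-1]]}}

```text
time: 4.7
tool_pos: [0.5578, -0.1775, 0.201]
tool_rot: [3.14, -0.001, -0.299]
contact_force: [0.1, 0.0, 0.1]
opening: 0.0005
grip_force: 0.0
```

Request:
{"fn": "jog_arm", "kwargs": {"plan": [[0.06,-0.5,0,0,-1],[0.06,-0.95,0,0,-1],[0.06,-0.95,-0.2,0,-1],[0.06,-0.95,-0.2,0,-1]]}}

```text
time: 5.1
tool_pos: [0.5614, -0.2491, 0.1825]
tool_rot: [-3.14, 0.005, -0.297]
contact_force: [-0.3, 0.3, -0.4]
opening: 0.0007
grip_force: 0.0
```

Request:
{"fn": "jog_arm", "kwargs": {"plan": [[0,0,-0.1,0,-1],[0,0,-0.2,0,-1],[0,0,-0.3,0,-1],[0,0,-0.4,0,-1],[0,0,-0.48,0,-1],[0,0,-0.56,0,-1],[0,0,-0.62,0,-1],[0,0,-0.68,0,-1],[0,0,-0.74,0,-1],[0,0,-0.78,0,-1],[0,0,-0.78,0,-1]]}}

```text
time: 6.2
tool_pos: [0.5627, -0.2493, 0.1258]
tool_rot: [3.141, -0.002, -0.295]
contact_force: [-8.0, 2.9, 21.7]
opening: 0.0002
grip_force: 10.7
```

Both covers bottomed out at 0.126, the height given for shut. I'll lift off and check with the camera.

Request:
{"fn": "jog_arm", "kwargs": {"plan": [[0,0,0.5,0,-1],[0,0,1,0,-1],[-0.5,0,1,0,-1],[-1,0,1,0,-1],[-1,0,1,0,-1]]}}

```text
time: 6.7
tool_pos: [0.4784, -0.2483, 0.2022]
tool_rot: [-3.141, 0.004, -0.297]
contact_force: [-0.2, 0.8, -0.5]
opening: 0.0001
grip_force: 0.0
```

```bash
python3 - <<'E'
from cell import cams
import cv2
b=cams.read_camera("scene")
cv2.imwrite("pics/c3.png",cv2.resize(b[125:295,200:420],None,fx=3.5,fy=3.5,interpolation=cv2.INTER_CUBIC))
E
```

```text
(no output)
```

View pics/c3.png

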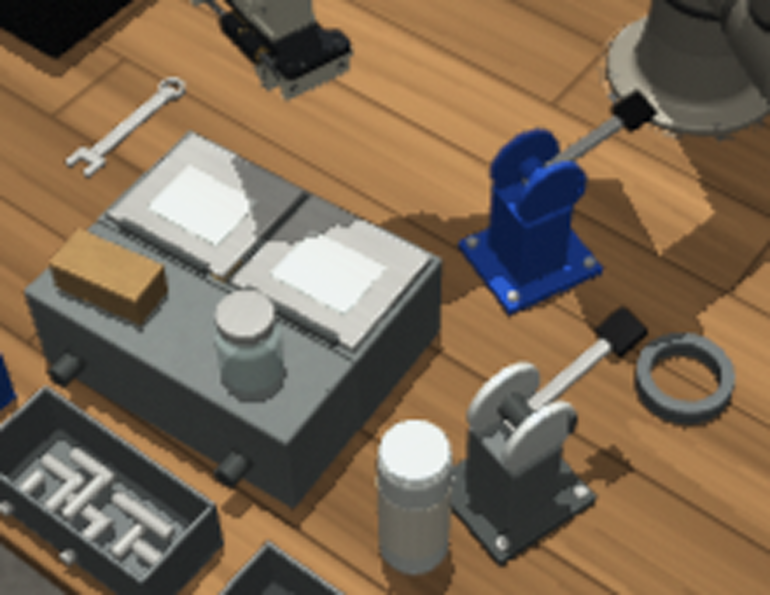

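Both covers lie flush and the lever is untouched. I'll move to above the lever pad (0.509,0.193), staying high.

Request:
{"fn": "jog_arm", "kwargs": {"plan": [[0,0.3,0.5,0,-1],[0.2,0.8,0.6,0,-1],[0.3,1,0.6,0,-1],[0.3,1,0.6,0,-1]]}}

```text
time: 7.15
tool_pos: [0.5085, -0.1673, 0.251]
tool_rot: [-3.141, -0.002, -0.292]
contact_force: [-0.0, -0.0, -0.4]
opening: 0.0007
grip_force: 0.0
```

Request:
{"fn": "jog_arm", "kwargs": {"plan": [[0,0.5,0,0,-1],[0,1,0,0,-1],[0,1,0,0,-1]]}}

```text
time: 7.45
tool_pos: [0.5068, -0.0862, 0.2503]
tool_rot: [-3.14, 0.001, -0.292]
contact_force: [-0.2, -1.2, -0.3]
opening: 0.0003
grip_force: 0.0
```

Request:
{"fn": "jog_arm", "kwargs": {"plan": [[0,0.5,0,0,-1],[0,1,0,0,-1],[0,1,0,0,-1]]}}

```text
time: 7.75
tool_pos: [0.5069, -0.0068, 0.2504]
tool_rot: [-3.141, 0.0, -0.292]
contact_force: [0.6, -0.4, 0.1]
opening: 0.0005
grip_force: 0.0
```

Request:
{"fn": "jog_arm", "kwargs": {"plan": [[0,0.5,0,0,-1],[0,1,0,0,-1],[0,1,0,0,-1]]}}

```text
time: 8.05
tool_pos: [0.5071, 0.0728, 0.2504]
tool_rot: [-3.141, 0.0, -0.292]
contact_force: [-0.8, -0.2, -0.3]
opening: 0.0003
grip_force: 0.0
```

Request:
{"fn": "jog_arm", "kwargs": {"plan": [[0,0.5,0,0,-1],[0,1,0,0,-1],[0,1,0,0,-1],[0,1,0,0,-1]]}}

```text
time: 8.45
tool_pos: [0.5072, 0.1496, 0.2503]
tool_rot: [3.14, -0.0, -0.294]
contact_force: [0.0, -1.1, -0.9]
opening: 0.0006
grip_force: 0.0
```

Request:
{"fn": "jog_arm", "kwargs": {"plan": [[0.05,0.51,0,0,-1],[0.05,0.51,-0.3,0,-1],[0.05,0.51,-0.65,0,-1],[0.05,0.51,-0.65,0,-1]]}}

```text
time: 8.85
tool_pos: [0.5092, 0.189, 0.1953]
tool_rot: [3.137, 0.006, -0.297]
contact_force: [-1.3, 0.3, -0.5]
opening: 0.0007
grip_force: 0.0
```

Request:
{"fn": "jog_arm", "kwargs": {"plan": [[0,0,-0.1,0,-1],[0,0,-0.2,0,-1],[0,0,-0.3,0,-1],[0,0,-0.4,0,-1],[0,0,-0.4,0,-1]]}}

```text
time: 9.35
tool_pos: [0.5108, 0.1912, 0.1667]
tool_rot: [-3.141, -0.001, -0.296]
contact_force: [1.5, -1.2, 1.0]
opening: 0.0006
grip_force: 0.9
```

Request:
{"fn": "jog_arm", "kwargs": {"plan": [[-0.02,0.02,-0.1,0,-1],[-0.02,0.02,-0.2,0,-1],[-0.02,0.02,-0.3,0,-1],[-0.02,0.02,-0.4,0,-1],[-0.02,0.02,-0.5,0,-1],[-0.02,0.02,-0.55,0,-1],[-0.02,0.02,-0.6,0,-1],[-0.02,0.02,-0.65,0,-1],[-0.02,0.02,-0.67,0,-1],[-0.02,0.02,-0.67,0,-1],[-0.02,0.02,-0.67,0,-1]]}}

```text
time: 10.45
tool_pos: [0.51, 0.1929, 0.1143]
tool_rot: [-3.141, -0.003, -0.295]
contact_force: [-0.8, -2.4, 10.4]
opening: 0.0007
grip_force: 4.9
```

```bash
python3 - <<'E'
from cell import cams,readout
import cv2
a=cams.read_camera("top");b=cams.read_camera("scene")
cv2.imwrite("pics/c4.png",cv2.resize(b[150:290,260:460],None,fx=4,fy=4,interpolation=cv2.INTER_CUBIC))
s=readout.observe();print(s["tool_pos"],s["contact_force"],s["time"])
E
```

```text
[0.50996022 0.19295887 0.11435109] [-1.03004611 -3.10876098  9.39770064] 10.55
```

View pics/c4.png

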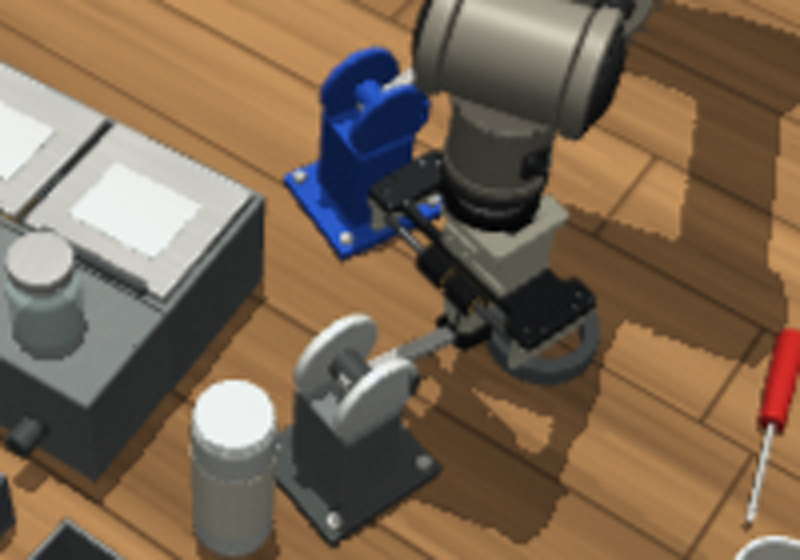

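Request:
{"fn": "jog_arm", "kwargs": {"plan": [[0,0,-0.01,0,-1],[0,0,-0.01,0,-1],[0,0,-0.01,0,-1],[0,0,-0.01,0,-1],[0,0,-0.01,0,-1],[0,0,-0.01,0,-1]]}}

```text
time: 11.15
tool_pos: [0.5101, 0.1929, 0.1137]
tool_rot: [-3.141, -0.003, -0.295]
contact_force: [-1.4, -2.2, 10.9]
opening: 0.0004
grip_force: 5.2
```

The push is steady at about 11 N, and the pad height corresponds to q of about 0.6, the third click. I'm handing in.

```bash
python3 -c "
from cell import ticket
print(ticket.hand_in())"
```

```text
the job is handed in; nothing more can be done
None
```

I pushed both covers down onto their stops, with the camera showing them flush, then pressed the lever to about 0.6 rad (third click) by pad height and handed in at 11.15 s, still holding it with about 11 N; the hand-in returned no verdict.

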